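# Fold up the recycling box and stand the milk bottle in it

### The arm

A 6-joint arm with a two-finger parallel gripper is mounted at the origin on the work surface. World frame = base frame: x ahead of the robot, y to its left, z up, the work surface at z = 0. Lengths are in m, angles in rad, forces in N, time in s.
With the tool pointing down it reaches from about 0.35 to 0.85 m from the base axis. Payload 8.1 kg.
Tool frame: the origin (TCP) lies at the very end of the fingers, on their centre line; the grasp point (between the pads) lies 19 mm behind it; y points along the fingers, x is the direction in which the jaws open and shut, and the axes are right-handed (so a half turn about y gives the same grasp; the last joint's range is limited). The gripper opens to 93 mm and grips with 3 to 60 N. Pads are 15 mm wide; open, the fingers measure 128 mm over their backs; the gripper's body (75 mm by 188 mm) begins 65 mm behind the grasp point.
Start: joints at [-1.323, 0.13, 1.488, -0, 1.523, -0.085], TCP at [0.196, -0.567, 0.219] pointing down, gripper open.
Joint ranges: [-2.96, 2.96], [-0.89, 2.26], [0.02, 2.5], [-1.34, 4.48], [0, 2.73], [-2.66, 2.66]. Speed limits (rad/s): [2.39, 2.39, 2.79, 3.14, 3.14, 3.14].

### API

Orientations are given as a unit quaternion [w, x, y, z].
In Python, from plant import goto, line_to, goto_joints, set_gripper, hold, solve_ik, get_state, grab_frame, IKError, job_done gives the robot as it stands. Calls block until the motion is done:
- goto(position, orientation): joint-space move of the TCP to a pose.
- line_to(position, speed=0.15, rot=None): straight line of the TCP; rot=None keeps the orientation; speed is the mean speed in m/s.
- goto_joints(angles): joint-space move.
- set_gripper(opening): finger opening in m; the grip force is fixed at half the most; returns when the fingers have stopped.
- hold(seconds).
- solve_ik(position, orientation): joint angles nearest the present ones, or None.
- get_state(): the state.
- grab_frame(name): name is "scene" or "top" or "wrist"; returns a dict with "color" (400x640x3 uint8, red, green, blue), "fx", "fy", "cx", "cy" (pixels), "R" (3x3) and "t" (3): a world point X has camera coordinates R X + t; the wrist camera has in their place "T_tool_cam" (4x4, takes a point from camera to tool coordinates, whose origin is the TCP and whose axes are the tool frame's). Camera axes: x right, y down, z forward; pixel columns grow to the right and rows downward; lengths in m; the calibration is good to about 2 mm. A picture is of the moment at which its call begins: read the wrist's pose just before it. There is no depth.
A pose or a line that the arm cannot do raises IKError and nothing moves.
- job_done(): hands the job in, once; it reports no verdict.
The state is a dict: "time": time; "joints": joint angles; "qd": joint speeds; "tau": joint torques, N m; "ee_pos": TCP position; "tool_rot": TCP orientation; "wrist_force": force on the tool from outside, world axes, zero at the start; "torque": the same for the moment, N m; "width": finger opening in m.
Only numpy, scipy, OpenCV 4.12 (cv2) and the standard library are available. Lean on these libraries where they do the work, as an engineer would, in place of code of your own. Each camera call takes 0.05 s, during which the arm holds its last target.

### The job

Set up the folding recycling box: raise its two short end walls fully upright first, then the long front wall whose corner tabs lap outside them. Then stand the empty milk bottle in the dish on the box's floor, lowering it until it is seated before you let go, and leave all walls up and the jar, the tray and the two caps where they are.

Things in the scene. Friction and masses are not known exactly. Their poses are not given: they have to be found in the camera images.
- box: Pale blue folding box, fixed. Base 130 (its x) x 170 (its y) x 30 mm; origin under its centre on the counter, z up. Fixed back wall on the +x side, lid hanging behind it. Three 5 mm thick walls hinged on the base's upper rim start folded outward: front on -x (robot's side), ends on +y and -y. Walls are 75 mm from hinge to free edge; upright, their tops are 105 mm above the counter.
- front (a joint): Angle of the long front wall (178 mm along its hinge): 0 = folded out level, 1.571 = fully upright against its stop. Stiff hinge (0.06 N m friction): it stays where it is left. It has 20 mm high corner tabs at both ends of its inner face.
- end_left (a joint): Angle of the short end wall on the box's +y side (118 mm along its hinge): 0 = folded out level, 1.571 = fully upright against its stop. Stiff hinge (0.06 N m friction): it stays where it is left.
- end_right (a joint): Angle of the short end wall on the box's -y side (118 mm along its hinge): 0 = folded out level, 1.571 = fully upright against its stop. Stiff hinge (0.06 N m friction): it stays where it is left.
- front_hinge (a point): Middle of the front wall's hinge line, at (-65, 0, 30) mm in the box's frame; axes as the box's. The wall's outer face (the lower one when folded out) passes through the hinge line.
- end_left_hinge (a point): Middle of the +y end wall's hinge line, at (0, 85, 30) mm in the box's frame; axes as the box's. The wall's outer face passes through it.
- end_right_hinge (a point): Middle of the -y end wall's hinge line, at (0, -85, 30) mm in the box's frame; axes as the box's. The wall's outer face passes through it.
- front_edge (a point): Middle of the front wall's free edge, on its outer face, 75 mm from the hinge; moves with the wall.
- end_left_edge (a point): Middle of the +y end wall's free edge, on its outer face, 75 mm from the hinge; moves with the wall.
- end_right_edge (a point): Middle of the -y end wall's free edge, on its outer face, 75 mm from the hinge; moves with the wall.
- dish (a point): Centre of the dish's flat inner floor, 34 mm above the counter. The dish is concave and open upward: 44 mm across at the bottom, 68 mm at its rim, which is 15 mm higher; it centres the bottle's rounded foot.
- bottle_mid (a point): Empty white milk bottle, standing, loose, about 45 g, no cap: its centre, half-way up; z along its axis. 150 mm tall, body 68 mm across, convex rounded foot (36 mm flat at the bottom, full width 18 mm up); the neck is 32 mm across from 45 mm above this point to the mouth 75 mm above it.
- bottle: The same bottle; origin at the centre of its underside, 75 mm below bottle_mid.
- jar: Small glass jar with a steel lid, 68 mm across, 90 mm high, loose; leave it alone. Origin at the centre of its underside. Jar and bottle stand on either side in front of the box and may be swapped.
- tray: Shallow aluminium tray, 160 (its x) x 100 x 22 mm, loose; leave it alone. Origin at the centre of its underside.
- cap1_mid (a point): White bottle cap lying in the tray, 38 mm across, 15 mm high; leave it alone. Its centre.
- cap2_mid (a point): Another such cap in the tray; leave it alone. Its centre.
Things that resemble listed ones, but are neither listed nor needed, are in the scene too. What is shaped like the bottle but purple is not meant.

How it is judged:
On the way, in this order (a step that is already met when the one before it is completed fails the run):
1. both end walls are upright while the front wall is still folded out (below 1.0 rad) (value of joint each of end_left, end_right above 1.48 rad and value of joint front below 1 rad), for 0.2 s.
2. all three walls are upright (value of joint each of end_left, end_right, front above 1.48 rad), for 0.2 s.
3. the bottle's foot is down in the dish (within 12 mm of its centre and 10 mm of its floor) while the fingers still hold it (z of bottle_mid in the frame of dish below 0.085 m and horizontal distance between bottle_mid and dish below 0.012 m and contact force between the fingers and bottle above 0.5 N), for 0.1 s.
At the end, for the whole second after the job is handed in: All three hinged walls stand upright (above 1.48 rad, within 5 degrees of their stops); the bottle stands in the dish at rest, within 6 mm of its centre, its foot within 3 mm of the dish's floor, upright within 3.4 degrees, and released (all of step 2 and z of bottle_mid in the frame of dish below 0.078 m and horizontal distance between bottle_mid and dish below 0.006 m and angle between bottle's own z axis and vertical below 0.06 rad and linear speed of bottle below 0.02 m/s); the robot touches nothing.
It fails at once if the bottle is knocked over or tipped more than 30 degrees (angle between bottle's own z axis and vertical above 0.52 rad).
It fails at once if the jar is moved more than 15 mm (distance of jar from where it was at the start of the episode above 0.015 m).
It fails at once if the tray is moved more than 15 mm (distance of tray from where it was at the start of the episode above 0.015 m).
It fails at once if a cap is moved more than 15 mm (distance of any of cap1_mid, cap2_mid from where it was at the start of the episode above 0.015 m).
It also fails if it takes over 72 s, if anything falls off the work surface, if the arm or the gripper's body presses on something with over 40 N, if the wrist force passes 120 N, or if a joint passes its speed limit or range.

## Working session

There is one attempt and no reset: what is moved stays moved. The work goes in short steps, each a Python script; the robot and the scene stay as the last script left them, time stands still between calls to the robot, and variables do not carry over. Pictures are saved under pics/ and viewed, and the job is handed in when it is done.

```bash
ls; mkdir -p pics
python3 - <<'E'
from plant import *
import cv2,numpy as np
s=get_state();print(s)
for n in("scene","top","wrist"):
    f=grab_frame(n);cv2.imwrite(f"pics/{n}0.png",f["color"][:,:,::-1]);np.save(f"pics/{n}0.npy",f,allow_pickle=True)
    print(n,{k:v for k,v in f.items() if k!="color"})
E
```

```text
pics
{'time': 0.0, 'joints': array([-1.32340575e+00,  1.31151161e-01,  1.48924747e+00, -1.30093344e-05,
        1.52302005e+00, -8.54100870e-02]), 'qd': array([ 5.38771146e-05,  5.54053003e-04,  2.42690906e-03,  1.96617775e-04,
       -4.35290487e-04, -5.40180519e-04]), 'tau': array([ 2.03500407e-03, -5.59834027e+01, -4.91767395e+01,  7.70093920e-02,
        3.53090989e-02, -1.54139789e-04]), 'ee_pos': array([ 0.19588673, -0.5665254 ,  0.2176109 ]), 'tool_rot': array([ 0.5763249 , -0.57549574,  0.41077151, -0.40978168]), 'wrist_force': array([ 0.34745711,  0.13998732, -0.9132439 ]), 'torque': array([-0.02031189, -0.00917201, -0.02022661]), 'width': 0.093367708936768}
scene {'fx': 369.062668839861, 'fy': 369.062668839861, 'cx': 320.35738893372553, 'cy': 199.70866256646357, 'R': array([[-0.22158255,  0.97505198, -0.01322112],
       [ 0.55970198,  0.11606758, -0.82052545],
       [-0.79852042, -0.18921401, -0.57145707]]), 't': array([ 0.1158806 , -0.23347941,  1.25810301])}
top {'fx': 367.1971646729871, 'fy': 367.1971646729871, 'cx': 313.8754628853724, 'cy': 206.53957111738416, 'R': array([[ 0.00580176, -0.99994641,  0.00857471],
       [-0.99346964, -0.00674087, -0.11389743],
       [ 0.11394913, -0.00785791, -0.99345551]]), 't': array([-0.00623568,  0.54432444,  0.87105073])}
wrist {'fx': 318.007914600197, 'fy': 318.007914600197, 'cx': 320.82108138982574, 'cy': 202.1489136978638, 'T_tool_cam': array([[ 9.99999911e-01, -5.39835130e-05, -4.19593173e-04,
        -5.99166349e-04],
       [ 3.92456395e-04, -2.51947943e-01,  9.67740709e-01,
        -1.66235171e-01],
       [-1.57957680e-04, -9.67740787e-01, -2.51947899e-01,
         6.89457784e-02],
       [ 0.00000000e+00,  0.00000000e+00,  0.00000000e+00,
         1.00000000e+00]])}
```

View pics/scene0.png

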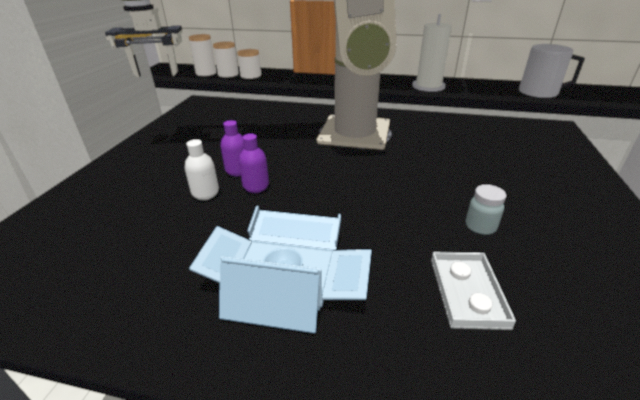

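View pics/top0.png

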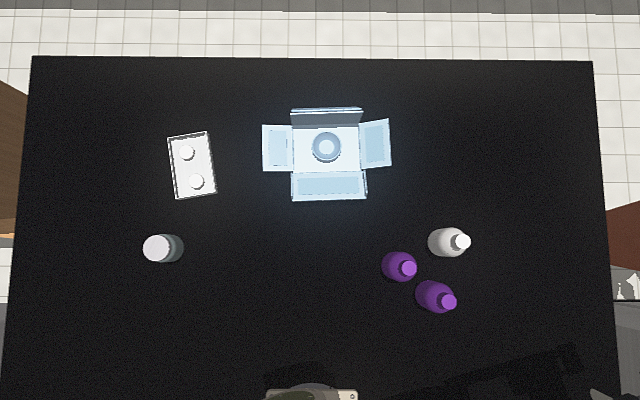

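The top view shows the box at about (327,150), with the white bottle at (448,242) (mouth 462,241). Two purple lookalikes stand at (400,267) and (437,297). The jar is at (163,248) and the tray with its caps at (192,165). The white bottle is the target because the purple ones are excluded. I'll confirm that with enlarged crops.

Run:
```python
import cv2,numpy as np
t=cv2.imread('pics/top0.png');s=cv2.imread('pics/scene0.png')
a=cv2.resize(t[95:215,250:410],None,fx=5,fy=5,interpolation=cv2.INTER_CUBIC);cv2.imwrite('pics/cbox.png',a)
cv2.imwrite('pics/cbot.png',np.hstack([cv2.resize(t[200:330,370:500],(390,390)),cv2.resize(s[100:230,160:290],(390,390))]))
cv2.imwrite('pics/cbox_s.png',cv2.resize(s[200:340,180:390],None,fx=3.8,fy=3.8,interpolation=cv2.INTER_CUBIC))
```

```text
(no output)
```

View pics/cbox.png

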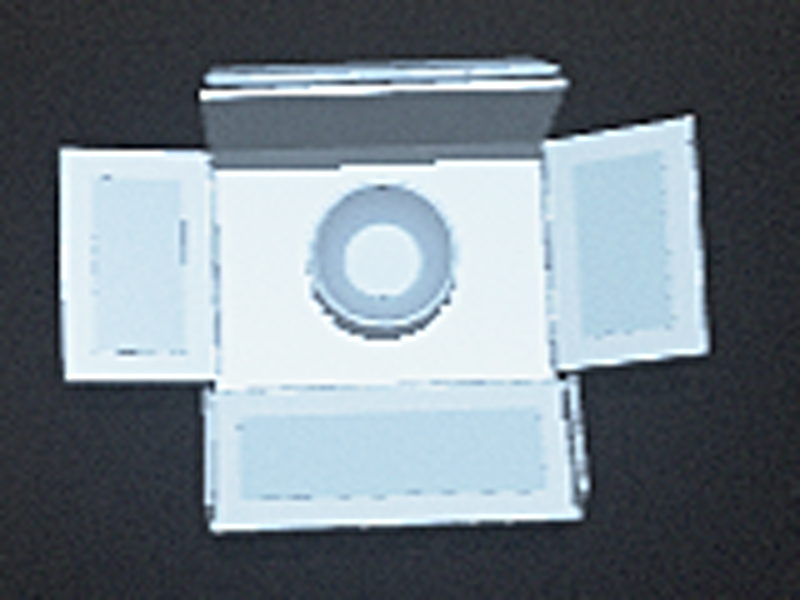

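View pics/cbot.png

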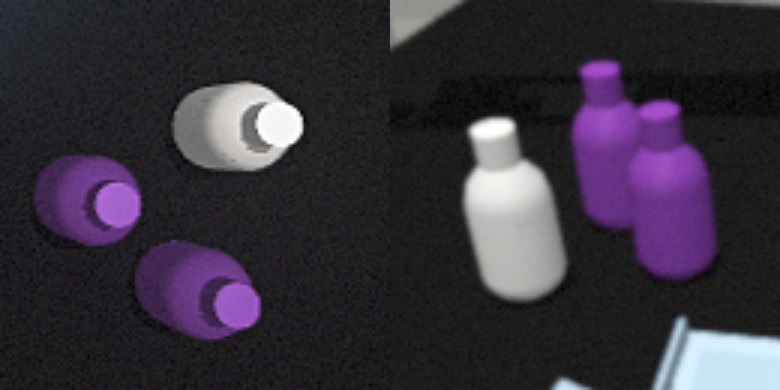

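View pics/cbox_s.png

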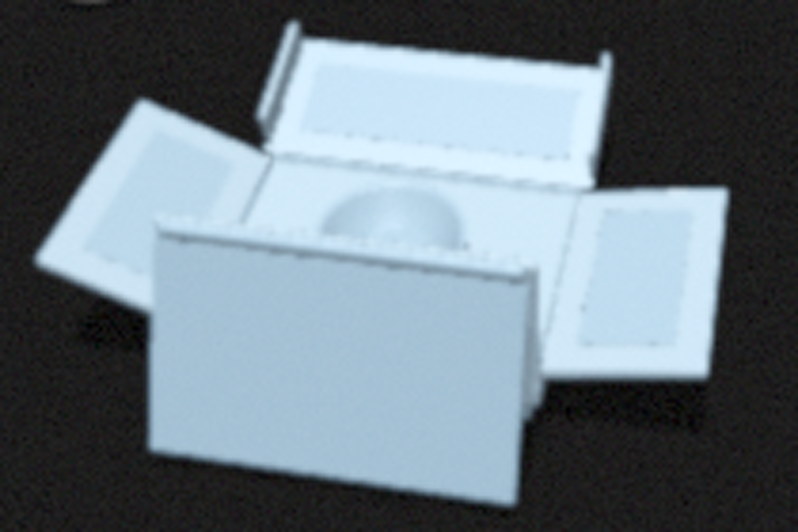

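The crops confirm the white bottle. The −y end wall is already partly raised. I'll triangulate the key points from both views.

```bash
cat > h.py <<'E'
import numpy as np,cv2
def ray(f,u,v):
    d=f["R"].T@np.array([(u-f["cx"])/f["fx"],(v-f["cy"])/f["fy"],1.]);return -f["R"].T@f["t"],d/np.linalg.norm(d)
def plane(f,u,v,z):
    o,d=ray(f,u,v);return o+d*(z-o[2])/d[2]
def tri(fa,a,fb,b):
    o1,d1=ray(fa,*a);o2,d2=ray(fb,*b)
    A=np.c_[d1,-d2];s=np.linalg.lstsq(A,o2-o1,rcond=None)[0]
    p,q=o1+s[0]*d1,o2+s[1]*d2;return (p+q)/2,np.linalg.norm(p-q)
E
python3 - <<'E'
import numpy as np
from h import *
np.set_printoptions(precision=4,suppress=True)
T=np.load('pics/top0.npy',allow_pickle=True).item();S=np.load('pics/scene0.npy',allow_pickle=True).item()
ct=lambda x,y:(250+(x-2)/5,95+(y-2)/5); cs=lambda x,y:(180+(x-1.4)/3.8,200+(y-1.4)/3.8)
C={'er_back':((693,116),(38,262)),'er_front':((710,353),(142,98)),'el_front':((66,380),(727,188)),'el_back':((62,150),(708,378)),
'bw_l':((203,90),(535,268)),'bw_r':((565,83),(157,230)),'fh_l':((213,386),(592,185)),'fh_r':((555,378),(272,152)),
}
for k,(a,b) in C.items(): print(k,*tri(T,ct(*a),S,cs(*b)))
for n,p in dict(dish=(381,260)).items(): print(n,plane(T,*ct(*p),.034))
for n,p in dict(rim=(383,258)).items(): print(n,plane(T,*ct(*p),.049))
for n,p in dict(fl=(213,386),fr=(555,378),).items(): print(n,plane(T,*ct(*p),.03))
for n,p in dict(el=(66,380),el2=(62,150),fe_l=(212,530),fe_r=(582,517)).items(): print(n,plane(T,*ct(*p),.033))
print('mouth',tri(T,(462,241.3),S,(194.8,147)),plane(T,462,241.3,.15))
# jar top, tray
print('jar',plane(T,157,248,.09))
for p in((167,138),(207,132),(216,192),(177,198)):print('tray',plane(T,*p,.022))
for p in((404,268),(445,301)):print('purple mouth?',plane(T,*p,.15))
E
```

```text
er_back [ 0.7605 -0.1825  0.0605] 0.0016766569755474077
er_front [ 0.6414 -0.1876  0.0634] 0.002554216667236254
el_front [0.6297 0.1231 0.0474] 0.0016763436431773944
el_back [0.7473 0.1283 0.0421] 0.001680512669640982
bw_l [0.7559 0.0543 0.1025] 0.00027442581479337043
bw_r [ 0.7628 -0.1149  0.0968] 0.0012760339019199198
fh_l [0.6294 0.0531 0.036 ] 0.0037573064012110485
fh_r [ 0.6358 -0.1185  0.033 ] 0.0005049362046593695
dish [ 0.6948 -0.0317  0.034 ]
rim [ 0.6916 -0.0321  0.049 ]
fl [0.631  0.0516 0.03  ]
fr [ 0.6364 -0.1187  0.03  ]
el [0.6329 0.1242 0.033 ]
el2 [0.7505 0.1288 0.033 ]
fe_l [0.5585 0.051  0.033 ]
fe_r [ 0.5662 -0.131   0.033 ]
mouth (array([ 0.4585, -0.3199,  0.1357]), np.float64(0.003337554708820414)) [ 0.4588 -0.3157  0.15  ]
jar [0.441  0.3513 0.09  ]
tray [0.7172 0.3693 0.022 ]
tray [0.7337 0.2691 0.022 ]
tray [0.5802 0.2408 0.022 ]
tray [0.5644 0.3368 0.022 ]
purple mouth? [ 0.4024 -0.1915  0.15  ]
purple mouth? [ 0.3352 -0.2753  0.15  ]
```

Run:
```python
import numpy as np,cv2
from h import *
T=np.load('pics/top0.npy',allow_pickle=True).item();S=np.load('pics/scene0.npy',allow_pickle=True).item()
h=cv2.cvtColor(T['color'],cv2.COLOR_RGB2HSV)
# neck top bright
for f,roi in((T,(420,220,480,265)),(S,(180,138,225,205))):
    x0,y0,x1,y1=roi;c=f['color'][y0:y1,x0:x1].astype(int)
    for th in(90,200,225):
        m=((c.min(2)>th)).astype('uint8')
        n,l,st,ce=cv2.connectedComponentsWithStats(m);i=1+np.argmax(st[1:,4]);print(th,st[i]+[x0,y0,0,0,0],ce[i]+[x0,y0])
```

```text
90 [428 227  43  30 993] [448.17824773 241.82779456]
200 [444 229  27  22 323] [457.64705882 238.74922601]
225 [456 234  14  15 169] [462.55029586 241.03550296]
90 [ 184  139   35   61 1463] [199.93438141 171.36978811]
200 [186 155  24  16 284] [196.98591549 162.60211268]
225 [188 157  16  10 128] [195.2890625 161.5      ]
```

```bash
cat >> h.py <<'E'
from scipy.spatial.transform import Rotation as Rn
yaw=0.036
RZ=Rn.from_euler('z',yaw).as_matrix()
C0=np.array([.696,-.032,0.])
def q_of(xa,ya):
    M=np.c_[xa,ya,np.cross(xa,ya)];q=Rn.from_matrix(M).as_quat();return M,np.array([q[3],q[0],q[1],q[2]])
W={'er':(np.array([0,-1.,0]),.085),'el':(np.array([0,1.,0]),.085),'fr':(np.array([-1.,0,0]),.065)}
def wall(n,a,th,r,slip=0.,lat=0.,push=0.):
    """TCP + quat so that the finger's upper corner is on outer face at angle th, radius r; push: beyond the face"""
    out,dh=W[n];out=RZ@out;up=np.array([0,0,1.])
    hinge=C0+out*dh+up*.03
    ya=-out*np.cos(a)-up*np.sin(a);xa=np.cross(ya,up);xa/=np.linalg.norm(xa)
    M,q=q_of(xa,ya)
    P=hinge+r*(np.cos(th)*out+np.sin(th)*up)+push*(-np.sin(th)*-1*0)+lat*xa
    return P-.0075*M[:,2],q
E
python3 - <<'E'
from h import *
from plant import *
for n in W:
  for ad in(40,50,60,70):
    a=np.radians(ad);r=[]
    for th,rr in((-.15,.069),(.8,.068),(1.4,.066),(1.6,.066)):
        r.append(solve_ik(*wall(n,a,th,rr)))
    print(n,ad,[None if x is None else np.round(x,2).tolist() for x in r])
E
```

```text
er 40 [[-0.65, 1.17, 0.67, 0.67, 1.87, -0.68], [-0.63, 1.05, 0.75, 0.69, 1.89, -0.64], [-0.6, 0.96, 0.86, 0.7, 1.86, -0.62], [-0.59, 0.94, 0.89, 0.7, 1.84, -0.62]]
er 50 [[-0.61, 1.02, 0.82, 0.55, 1.74, -0.68], [-0.59, 0.91, 0.87, 0.56, 1.77, -0.63], [-0.55, 0.84, 0.96, 0.57, 1.75, -0.6], [-0.54, 0.82, 0.98, 0.58, 1.73, -0.6]]
er 60 [[-0.56, 0.89, 0.96, 0.43, 1.61, -0.64], [-0.53, 0.79, 0.98, 0.44, 1.66, -0.6], [-0.5, 0.73, 1.05, 0.45, 1.64, -0.56], [-0.48, 0.71, 1.07, 0.45, 1.63, -0.55]]
er 70 [[-0.49, 0.78, 1.07, 0.3, 1.48, -0.58], [-0.47, 0.69, 1.08, 0.3, 1.54, -0.54], [-0.43, 0.64, 1.13, 0.31, 1.54, -0.5], [-0.41, 0.62, 1.15, 0.31, 1.53, -0.49]]
el 40 [[0.48, 0.98, 0.98, -0.76, 1.63, -2.56], [0.46, 0.87, 1.03, -0.78, 1.66, -2.61], [0.42, 0.81, 1.1, -0.79, 1.63, -2.64], [0.4, 0.79, 1.12, -0.8, 1.61, -2.65]]
el 50 [[0.43, 0.86, 1.08, -0.64, 1.53, -2.61], None, None, None]
el 60 [None, None, None, None]
el 70 [None, None, None, None]
fr 40 [None, None, [-0.29, -0.33, 2.44, 0.94, 0.31, 0.44], [-0.28, -0.28, 2.4, 0.95, 0.3, 0.44]]
fr 50 [[-0.31, -0.29, 2.47, 0.66, 0.36, 0.68], [-0.29, -0.38, 2.4, 0.45, 0.49, 0.92], [-0.25, -0.28, 2.3, 0.41, 0.48, 0.98], [-0.24, -0.24, 2.26, 0.4, 0.47, 0.99]]
fr 60 [[-0.26, -0.21, 2.32, 0.28, 0.55, 1.07], [-0.24, -0.27, 2.24, 0.22, 0.68, 1.16], [-0.22, -0.18, 2.13, 0.2, 0.69, 1.2], [-0.21, -0.14, 2.1, 0.19, 0.69, 1.21]]
fr 70 [[-0.22, -0.09, 2.15, 0.13, 0.75, 1.24], [-0.21, -0.13, 2.07, 0.11, 0.87, 1.27], [-0.19, -0.05, 1.96, 0.1, 0.9, 1.3], [-0.18, -0.02, 1.92, 0.09, 0.9, 1.31]]
```

```bash
cat >> h.py <<'E'
def wall2(n,a,th,r,flip=False,lat=0.):
    p,q=wall(n,a,th,r,lat=lat)
    if flip:
        R=Rn.from_quat([q[1],q[2],q[3],q[0]])*Rn.from_euler('y',np.pi);x=R.as_quat();q=np.array([x[3],x[0],x[1],x[2]])
    return p,q
def raise_wall(n,a,th0,flip=False,r=.068,lat=0.):
    from plant import line_to,get_state,hold
    hold(.1);f0=np.array(get_state()['wrist_force'])
    F=lambda:np.linalg.norm(np.array(get_state()['wrist_force'])-f0)
    th=th0
    while th<1.45:
        th=min(th+.25,1.45);line_to(wall2(n,a,th,r,flip,lat)[0],speed=.1)
        f=F()
        if f>6 : print('th %.2f F %.1f'%(th,f))
        if f>20: print('ABORT');return th
    while th<1.72:
        th+=.025;line_to(wall2(n,a,th,r,flip,lat)[0],speed=.04);hold(.05)
        f=F();print('th %.3f F %.1f'%(th,f),np.round(np.array(get_state()['wrist_force'])-f0,1))
        if f>9: break
    return th
E
python3 - <<'E'
from h import *
from plant import *
n='er';a=np.radians(60);out=RZ@W[n][0]
set_gripper(0.0)
p,q=wall2(n,a,.15,.068);
print(p)
hi=p+out*.09+[0,0,.22]; mid=p+out*.05+[0,0,.03]
print(solve_ik(hi,q))
goto(hi,q);line_to(mid,speed=.3)
print(get_state()['time'])
f=grab_frame("scene");cv2.imwrite("pics/s1.png",f["color"][:,:,::-1])
E
```

```text
[ 0.7017131  -0.19062878  0.03641179]
[-0.64290675  0.93010706  0.44970333  0.45734517  2.06310031 -0.52149013]
4.4833
```

View pics/s1.png

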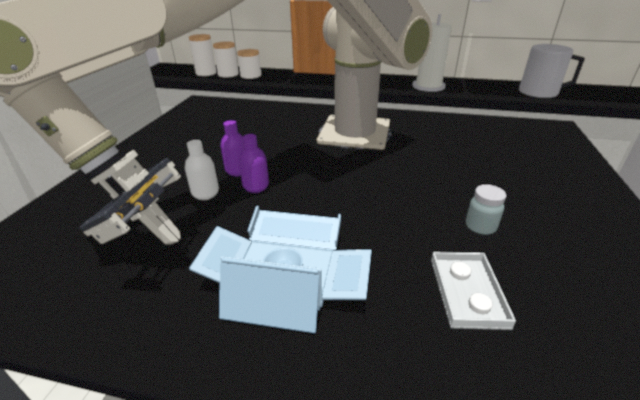

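The closed fingers at (170,238) are beside the −y wall and clear of the bottle.

Run:
```python
from h import *
from plant import *
n='er';a=np.radians(60);out=RZ@W[n][0]
p,q=wall2(n,a,.15,.068)
line_to(p,speed=.12)
th=raise_wall(n,a,.15)
s=get_state();print(th,s['ee_pos'],s['time'])
f=grab_frame("scene");a1=f["color"][:,:,::-1]
t=grab_frame("top");b=t["color"][:,:,::-1]
cv2.imwrite("pics/s2.png",np.hstack([cv2.resize(a1[170:350,150:390],(400,300)),cv2.resize(b[80:220,230:420],(400,300))]))
```

```text
th 1.475 F 0.8 [-0.7 -0.   0.4]
th 1.500 F 1.0 [ 0.4  0.9 -0.1]
th 1.525 F 0.6 [ 0.2 -0.2  0.6]
th 1.550 F 1.7 [-1.  -1.1  0.8]
th 1.575 F 5.9 [ 0.3 -5.9 -0.3]
th 1.600 F 10.6 [ -1.  -10.5   0.3]
1.5999999999999994 [ 0.69939124 -0.12423055  0.09428753] 8.9
```

View pics/s2.png

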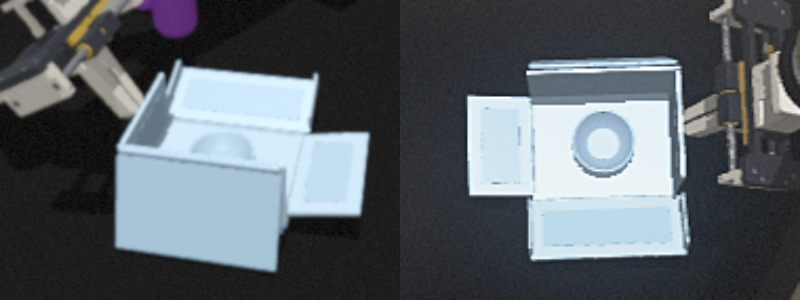

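The −y wall is upright: in the left view it is vertical at about (150,110), and the stop force reached 10 N. Next is the +y wall, with the tool flipped so joint 6 stays in range.

Run:
```python
from h import *
from plant import *
out=RZ@W['er'][0];e=np.array(get_state()['ee_pos'])
line_to(e+out*.06+[0,0,.02],speed=.2);line_to(e+out*.08+[0,0,.2],speed=.35)
n='el';a=np.radians(60);out=RZ@W[n][0]
p,q=wall2(n,a,-.1,.068,True)
hi=p+out*.06+[0,0,.25]; mid=p+out*.045+[0,0,.03]
for x in (hi,mid,p,wall2(n,a,1.6,.068,True)[0]): print(solve_ik(x,q))
goto(hi,q);line_to(mid,speed=.3)
print(get_state()['time'])
f=grab_frame("scene");a1=f["color"][:,:,::-1]
cv2.imwrite("pics/s3.png",a1)
```

```text
[ 0.43799288  0.63788055  0.85488005 -0.49709039  1.83645364  0.31486656]
[ 0.42006691  0.75833433  1.08775667 -0.48282156  1.51564881  0.46550435]
[ 0.36459642  0.74476297  1.16704349 -0.49813808  1.43279186  0.44974844]
[ 0.27408526  0.59880204  1.23213778 -0.51071095  1.4617756   0.33411127]
12.55
```

View pics/s3.png

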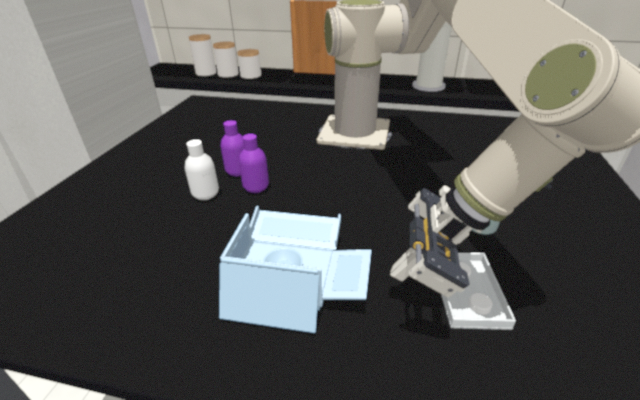

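The gripper is over the tray edge. By geometry there is about 50 mm of vertical clearance after the 30 mm descent, so I'll continue.

Run:
```python
from h import *
from plant import *
n='el';a=np.radians(60);out=RZ@W[n][0]
p,q=wall2(n,a,-.1,.068,True)
print(p)
line_to(p+out*.025,speed=.12);line_to(p,speed=.12)
th=raise_wall(n,a,-.1,True)
s=get_state();print(th,s['ee_pos'],s['time'])
f=grab_frame("scene");a1=f["color"][:,:,::-1]
t=grab_frame("top");b=t["color"][:,:,::-1]
cv2.imwrite("pics/s4.png",np.hstack([cv2.resize(a1[170:350,190:430],(400,300)),cv2.resize(b[80:220,210:400],(400,300))]))
```

```text
[0.69027164 0.12705235 0.01946133]
th 1.475 F 0.9 [ 0.5 -0.4 -0.6]
th 1.500 F 0.8 [ 0.   0.6 -0.5]
th 1.525 F 0.6 [0.4 0.4 0. ]
th 1.550 F 1.0 [ 0.8  0.7 -0.1]
th 1.575 F 3.8 [-0.5  3.7  0.6]
th 1.600 F 10.5 [-1.8 10.2  1.6]
1.5999999999999994 [0.6928109  0.05936394 0.0942505 ] 17.4583
```

View pics/s4.png

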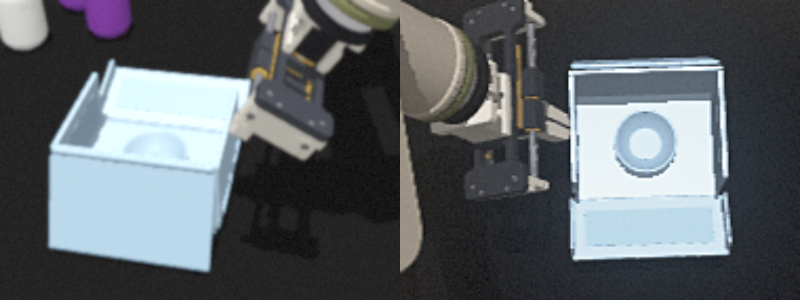

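Both end walls are up. Now the front wall, checking IK first.

Run:
```python
from h import *
from plant import *
np.set_printoptions(precision=2,suppress=True)
n='fr';out=RZ@W[n][0]
for fl in(False,True):
 for ad in(55,60,65,70):
  a=np.radians(ad);p,q=wall2(n,a,-.185,.071,fl,-.025)
  P=[p+out*.04+[0,0,.2],p+out*.035+[0,0,.0],p,wall2(n,a,.8,.071,fl,-.025)[0],wall2(n,a,1.6,.071,fl,-.025)[0]]
  print(fl,ad,p,*[solve_ik(x,q) for x in P],sep='\n ')
```

```text
False
 55
 [ 0.55 -0.01  0.01]
 [-0.24 -0.78  2.35  0.19  0.99  1.23]
 None
 [-0.21 -0.26  2.41  0.35  0.42  1.05]
 [-0.2  -0.35  2.34  0.25  0.57  1.17]
 [-0.17 -0.21  2.19  0.21  0.58  1.22]
False
 60
 [ 0.55 -0.01  0.01]
 [-0.22 -0.68  2.25  0.15  1.06  1.28]
 [-0.22 -0.35  2.43  0.24  0.56  1.15]
 [-0.19 -0.22  2.33  0.23  0.53  1.18]
 [-0.18 -0.29  2.25  0.17  0.67  1.25]
 [-0.15 -0.16  2.1   0.15  0.69  1.29]
False
 65
 [ 0.55 -0.01  0.01]
 [-0.2  -0.58  2.17  0.11  1.13  1.31]
 [-0.2  -0.28  2.34  0.16  0.66  1.23]
 [-0.18 -0.16  2.25  0.15  0.63  1.26]
 [-0.17 -0.22  2.17  0.12  0.77  1.3 ]
 [-0.14 -0.1   2.02  0.11  0.8   1.33]
False
 70
 [ 0.55 -0.01  0.01]
 [-0.18 -0.48  2.08  0.08  1.2   1.34]
 [-0.18 -0.21  2.26  0.11  0.75  1.29]
 [-0.16 -0.1   2.16  0.1   0.74  1.31]
 [-0.15 -0.15  2.08  0.08  0.87  1.34]
 [-0.13 -0.03  1.92  0.07  0.9   1.37]
True
 55
 [ 0.55 -0.01  0.01]
 [-0.24 -0.78  2.35  0.19  0.99 -1.91]
 None
 [-0.21 -0.26  2.41  0.35  0.42 -2.09]
 [-0.2  -0.35  2.34  0.25  0.57 -1.97]
 [-0.17 -0.21  2.19  0.21  0.58 -1.92]
True
 60
 [ 0.55 -0.01  0.01]
 [-0.22 -0.68  2.25  0.15  1.06 -1.87]
 [-0.22 -0.35  2.43  0.24  0.56 -1.99]
 [-0.19 -0.22  2.33  0.23  0.53 -1.97]
 [-0.18 -0.29  2.25  0.17  0.67 -1.89]
 [-0.15 -0.16  2.1   0.15  0.69 -1.85]
True
 65
 [ 0.55 -0.01  0.01]
 [-0.2  -0.58  2.17  0.11  1.13 -1.83]
 [-0.2  -0.28  2.34  0.16  0.66 -1.91]
 [-0.18 -0.16  2.25  0.15  0.63 -1.88]
 [-0.17 -0.22  2.17  0.12  0.77 -1.84]
 [-0.14 -0.1   2.02  0.11  0.8  -1.81]
True
 70
 [ 0.55 -0.01  0.01]
 [-0.18 -0.48  2.08  0.08  1.2  -1.8 ]
 [-0.18 -0.21  2.26  0.11  0.75 -1.85]
 [-0.16 -0.1   2.16  0.1   0.74 -1.83]
 [-0.15 -0.15  2.08  0.08  0.87 -1.8 ]
 [-0.13 -0.03  1.92  0.07  0.9  -1.77]
```

Run:
```python
from h import *
from plant import *
out=RZ@W['el'][0];e=np.array(get_state()['ee_pos'])
line_to(e+out*.06+[0,0,.02],speed=.2);line_to(e+out*.08+[0,0,.2],speed=.35)
n='fr';a=np.radians(65);out=RZ@W[n][0]
p,q=wall2(n,a,-.185,.0725,False,-.025)
goto(p+out*.05+[0,0,.2],q)
line_to(p+out*.035+[0,0,.03],speed=.25)
s=get_state();print(s['time'],s['ee_pos'],p)
f=grab_frame("scene");cv2.imwrite("pics/s5.png",f["color"][:,:,::-1])
```

```text
20.925 [ 0.51813314 -0.01331082  0.04465111] [ 0.5521327  -0.01216525  0.01349424]
```

View pics/s5.png

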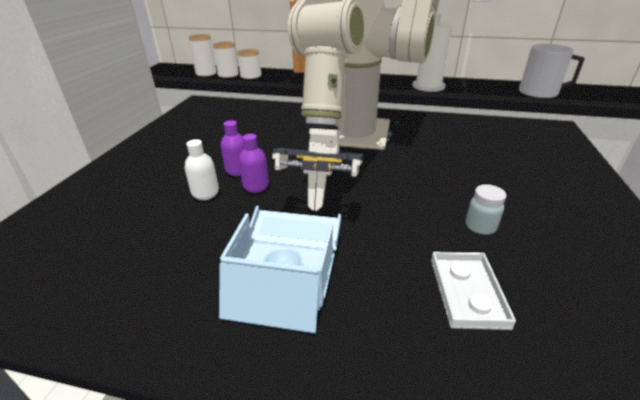

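Both end walls are holding. The fingers at (316,205) are in front of the front wall's edge and clear of the purple bottle.

Run:
```python
from h import *
from plant import *
n='fr';a=np.radians(65);out=RZ@W[n][0]
p,q=wall2(n,a,-.185,.0725,False,-.025)
line_to(p+out*.03,speed=.12);line_to(p,speed=.1)
print(np.round(get_state()['wrist_force'],1))
th=raise_wall(n,a,-.185,False,lat=-.025)
s=get_state();print(th,s['ee_pos'],s['time'])
f=grab_frame("scene");a1=f["color"][:,:,::-1]
t=grab_frame("top");b=t["color"][:,:,::-1]
cv2.imwrite("pics/s6.png",np.hstack([cv2.resize(a1[170:350,190:430],(400,300)),cv2.resize(b[80:220,210:400],(400,300))]))
```

```text
[ 0.2  0.3 -0.1]
th 1.475 F 1.7 [ 0.6 -0.6 -1.4]
th 1.500 F 1.0 [-0.8  0.2 -0.5]
th 1.525 F 1.0 [-0.5 -0.8 -0.3]
th 1.550 F 6.9 [-6.3 -0.4  2.8]
th 1.575 F 21.2 [-18.2  -1.   10.7]
1.5749999999999995 [ 0.62213264 -0.00955749  0.09436577] 25.5917
```

View pics/s6.png

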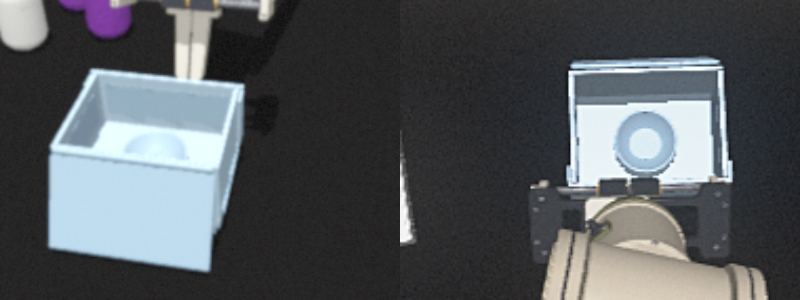

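All three walls stand upright, with the front tabs lapping outside and stop forces of 10–20 N. I'll back off and take wrist views of the dish and the bottle.

```bash
cat >> h.py <<'E'
def down(az):
    """tool down, tool z axis pointing along azimuth az"""
    z=np.array([np.cos(az),np.sin(az),0]);y=np.array([0,0,-1.]);return q_of(np.cross(y,z),y)
def wray(f,pos,quat,u,v):
    R=Rn.from_quat([quat[1],quat[2],quat[3],quat[0]]).as_matrix();T=f["T_tool_cam"]
    d=R@T[:3,:3]@np.array([(u-f["cx"])/f["fx"],(v-f["cy"])/f["fy"],1.]);o=pos+R@T[:3,3];return o,d
def wplane(f,pos,quat,u,v,z):
    o,d=wray(f,pos,quat,u,v);return o+d*(z-o[2])/d[2]
E
python3 - <<'E'
from h import *
from plant import *
np.set_printoptions(precision=3,suppress=True)
T=np.load('pics/top0.npy',allow_pickle=True).item();S=np.load('pics/scene0.npy',allow_pickle=True).item()
print(tri(T,(462.55,241),S,(194.8,143.7)),plane(S,194.8,143.7,.15))
for az in np.radians([0,30,60,90,-30,-60,-90,150,180,-150]):
    M,q=down(az);z=M[:,2]
    print(np.degrees(az).round(),solve_ik([.695+.043*z[0],-.032+.043*z[1],.33],q),solve_ik([.695,-.032,.3],q),solve_ik([.459,-.317,.12],q),sep='\n  ')
E
```

```text
(array([ 0.459, -0.317,  0.145]), np.float64(0.00314574106942812)) [ 0.469 -0.309  0.15 ]
0.0
  [-0.113  0.523  0.811 -0.     1.807  1.458]
  [-0.12   0.381  1.049 -0.     1.712  1.451]
  [-0.696  0.085  1.72  -0.     1.336  0.874]
30.0
  [-0.084  0.502  0.839 -0.     1.8    0.963]
  [-0.12   0.381  1.049 -0.     1.712  0.928]
  [-0.696  0.085  1.72  -0.     1.336  0.351]
60.0
  [-0.064  0.451  0.906 -0.     1.784  0.459]
  [-0.12   0.381  1.049 -0.     1.712  0.404]
  [-0.696  0.085  1.72  -0.     1.336 -0.173]
90.0
  [-0.058  0.384  0.991 -0.     1.766 -0.058]
  [-0.12   0.381  1.049 -0.     1.712 -0.12 ]
  [-0.696  0.085  1.72  -0.     1.336 -0.696]
-30.0
  [-0.143  0.508  0.831 -0.     1.802  1.952]
  [-0.12   0.381  1.049 -0.     1.712  1.975]
  [-0.696  0.085  1.72  -0.     1.336  1.398]
-60.0
  [-0.168  0.461  0.893  0.     1.788  2.45 ]
  [-0.12   0.381  1.049  0.     1.712  2.498]
  [-0.696  0.085  1.72  -0.     1.336  1.922]
-90.0
  None
  None
  [-0.696  0.085  1.72  -0.     1.336  2.445]
150.0
  [-0.094  0.275  1.124 -0.     1.743 -1.141]
  [-0.12   0.381  1.049 -0.     1.712 -1.167]
  [-0.696  0.085  1.72  -0.     1.336 -1.744]
180.0
  [-0.128  0.26   1.141 -0.     1.74  -1.698]
  [-0.12   0.381  1.049 -0.     1.712 -1.69 ]
  [-0.696  0.085  1.72  -0.     1.336 -2.267]
-150.0
  [-0.159  0.281  1.117 -0.     1.744 -2.253]
  [-0.12   0.381  1.049 -0.     1.712 -2.214]
  None
```

Run:
```python
from h import *
from plant import *
e=np.array(get_state()['ee_pos'])
line_to(e+[-.03,0,.01],speed=.2);line_to(e+[-.06,0,.2],speed=.35)
M,q=down(np.radians(-30));z=M[:,2]
goto(np.array([.695,-.032,.33])+.043*z,q)
s=get_state();f=grab_frame("wrist");np.save('pics/w1.npy',dict(f=f,p=s['ee_pos'],q=s['tool_rot']),allow_pickle=True)
cv2.imwrite("pics/w1.png",f["color"][:,:,::-1])
print(s['time'],s['ee_pos'])
```

```text
27.85 [ 0.73194611 -0.0533192   0.3289247 ]
```

View pics/w1.png

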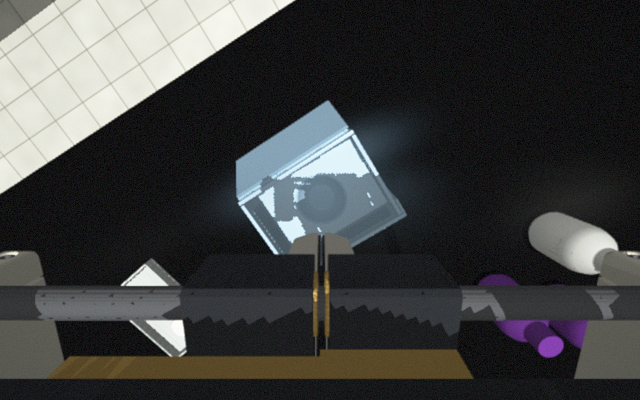

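Run:
```python
from h import *
d=np.load('pics/w1.npy',allow_pickle=True).item();c=d['f']['color'][160:240,280:370,::-1]
c=cv2.convertScaleAbs(cv2.resize(c,None,fx=7,fy=7,interpolation=cv2.INTER_CUBIC),alpha=1.4,beta=-30);cv2.imwrite('pics/w1c.png',c)
```

```text
(no output)
```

View pics/w1c.png

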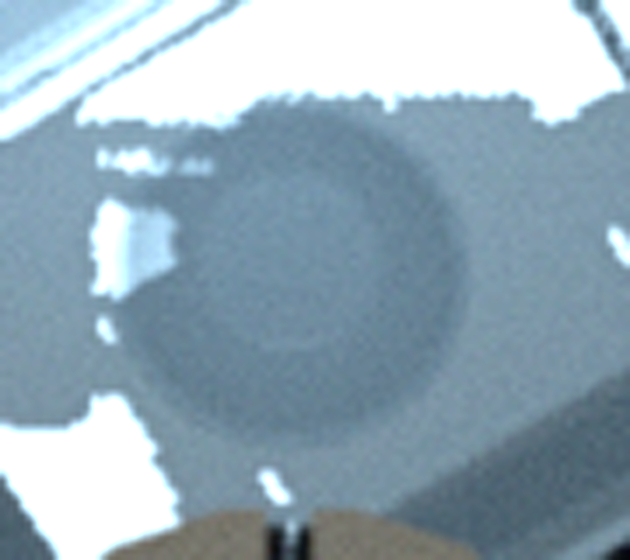

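Run:
```python
from h import *
d=np.load('pics/w1.npy',allow_pickle=True).item()
g=lambda x,y,z:wplane(d['f'],d['p'],d['q'],280+(x-3)/7,160+(y-3)/7,z)
print('floor',g(286,260,.034),'w',np.linalg.norm(g(185,260,.034)-g(385,260,.034)))
print('rim',g(289,272,.049),'w',np.linalg.norm(g(110,272,.049)-g(468,272,.049)))
T=np.load('pics/top0.npy',allow_pickle=True).item()
# dish circle in top: inner & outer edges at 5x crop
print(plane(T,250+(381-2)/5,95+(260-2)/5,.034))
```

```text
floor [ 0.69455833 -0.03110942  0.034     ] w 0.04263282825190855
rim [ 0.69519748 -0.03221614  0.049     ] w 0.07393404385662644
[ 0.69484073 -0.03168385  0.034     ]
```

The dish is at (0.6948, −0.0317), and the top view, wrist floor circle and rim circle agree within 1 mm. Next is the bottle.

Run:
```python
from h import *
from plant import *
M,q=down(np.radians(-30));z=M[:,2]
goto(np.array([.459,-.317,.27])+.04*z,q)
set_gripper(.093)
s=get_state();f=grab_frame("wrist");np.save('pics/w2.npy',dict(f=f,p=s['ee_pos'],q=s['tool_rot']),allow_pickle=True)
c=f["color"][:,:,::-1]
cv2.imwrite("pics/w2.png",c);print(s['time'],s['ee_pos'])
for th in(170,200,225):
    m=(c[:260].min(2)>th).astype('uint8');n,l,st,ce=cv2.connectedComponentsWithStats(m)
    for i in range(1,n):
        if st[i,4]>300: print(th,st[i],ce[i],wplane(f,s['ee_pos'],s['tool_rot'],*ce[i],.15))
```

```text
30.775 [ 0.4936159  -0.33701007  0.26998021]
170 [617   9  23  42 702] [629.83903134  27.82478632] [ 0.48969705 -0.62505853  0.15      ]
170 [    0    67   124   174 13190] [ 45.30295679 149.95648218] [ 0.65311411 -0.14524794  0.15      ]
170 [ 292  178   59   75 3292] [320.58171324 213.90613609] [ 0.47873547 -0.32815863  0.15      ]
170 [184 233  50  27 691] [210.62662808 247.6121563 ] [ 0.50244007 -0.21914466  0.15      ]
170 [408 233  51  27 689] [431.06676343 247.61683599] [ 0.39594174 -0.40358205  0.15      ]
200 [617   9  23  42 666] [630.08108108  27.76276276] [ 0.48964368 -0.6252421   0.15      ]
200 [ 47  75  62  77 430] [ 78.13255814 113.1627907 ] [ 0.66279218 -0.19170994  0.15      ]
200 [   0   83   80  148 5633] [ 27.46192082 162.94123913] [ 0.65238454 -0.12331668  0.15      ]
200 [ 292  178   58   74 3229] [320.53545989 214.00588417] [ 0.47867255 -0.3280721   0.15      ]
200 [185 233  49  27 627] [210.28708134 247.72886762] [ 0.50250463 -0.21879073  0.15      ]
200 [409 233  49  27 610] [431.84754098 247.95901639] [ 0.39524168 -0.40408468  0.15      ]
225 [ 48  75  61  76 374] [ 78.17914439 113.37700535] [ 0.66263426 -0.19162559  0.15      ]
225 [   0   84   80  146 5179] [ 26.62907897 163.93241939] [ 0.65208943 -0.12203739  0.15      ]
225 [ 292  178   58   74 3161] [320.65770326 214.19614046] [ 0.47845363 -0.32807821  0.15      ]
```

View pics/w2.png

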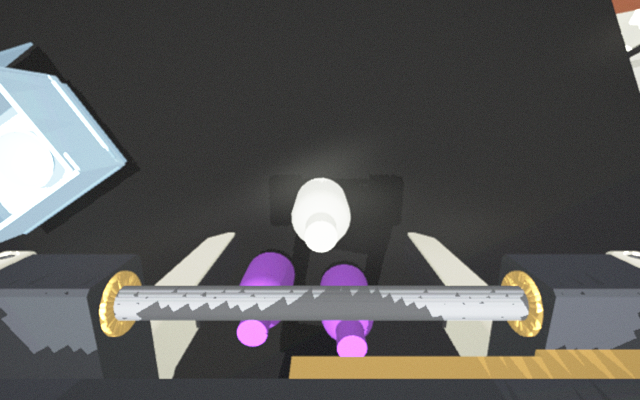

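Run:
```python
from h import *
d=np.load('pics/w2.npy',allow_pickle=True).item()
c=d['f']['color'][170:260,280:360,::-1];cv2.imwrite('pics/w2c.png',cv2.convertScaleAbs(cv2.resize(c,None,fx=6,fy=6,interpolation=cv2.INTER_CUBIC),alpha=2.2,beta=-310))
for v in(233,235,237):print(wplane(d['f'],d['p'],d['q'],320.5,v,.15))
```

```text
[ 0.46231217 -0.31857805  0.15      ]
[ 0.46055723 -0.31756377  0.15      ]
[ 0.45879636 -0.31654607  0.15      ]
```

View pics/w2c.png

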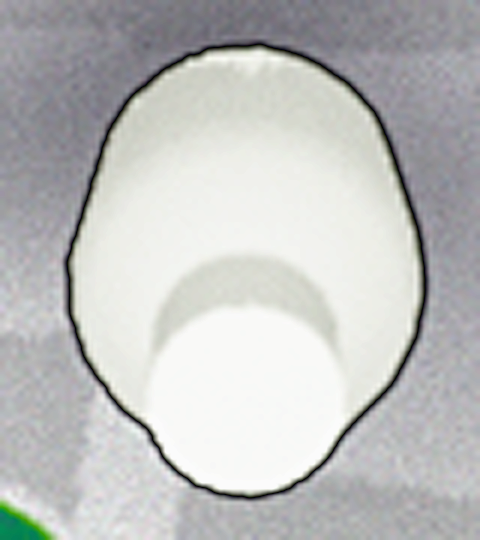

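The mouth disc is centred at (321,236) in the wrist view, which puts the bottle at (0.459, −0.317). That matches the top view, so I'll grasp the neck.

Run:
```python
from h import *
from plant import *
B=np.array([.4592,-.317,0])
line_to(B+[0,0,.24],speed=.2);line_to(B+[0,0,.122],speed=.15)
f0=get_state()['wrist_force'];set_gripper(.0)
s=get_state();print(s['time'],s['ee_pos'],s['width'],s['wrist_force']-f0)
line_to(B+[0,0,.142],speed=.08);hold(.1)
s=get_state();print(s['width'],s['wrist_force']-f0)
f=grab_frame("scene");a=f["color"][:,:,::-1];w=grab_frame("wrist")["color"][:,:,::-1]
cv2.imwrite("pics/g1.png",np.hstack([cv2.resize(a[90:220,130:290],(400,325)),cv2.resize(w,(400,325))]))
```

```text
33.15 [ 0.45917651 -0.31700124  0.12197894] 0.030884403832794758 [ 0.00585213 -0.86468415  0.71313237]
0.030942184678298835 [-1.48451156 -0.6366344   0.03639938]
```

View pics/g1.png

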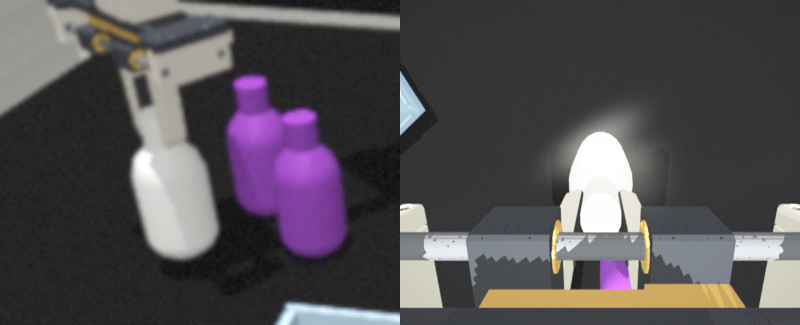

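The neck is held (width 30.9 mm) and the bottle hangs upright. I'll carry it over the dish.

Run:
```python
from h import *
from plant import *
B=np.array([.4592,-.317,0]);D=np.array([.6948,-.0317,0])
line_to(B+[0,0,.30],speed=.25);line_to(D+[0,0,.30],speed=.25);line_to(D+[0,0,.19],speed=.15);hold(.2)
s=get_state();print(s['time'],s['ee_pos'],s['width'])
f=grab_frame("scene");a=f["color"][:,:,::-1];t=grab_frame("top")["color"][:,:,::-1]
cv2.imwrite("pics/g2.png",np.hstack([cv2.resize(a[130:340,170:400],(400,365)),cv2.resize(t[80:220,230:400],(400,330))[:365] if 0 else cv2.resize(t[70:225,240:410],(400,365))]))
```

```text
37.25 [ 0.69559341 -0.03177042  0.19166223] 0.031059628142416317
```

View pics/g2.png

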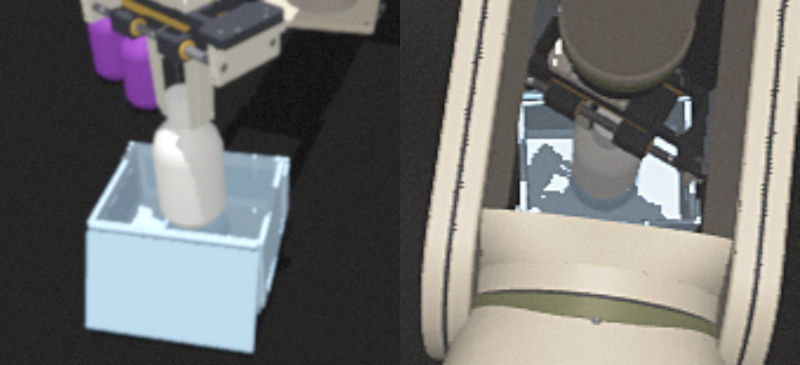

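The bottle is inside the box over the dish and all walls are up. I'll lower it in small steps while watching the force.

Run:
```python
from h import *
from plant import *
D=np.array([.6948,-.0317,0])
f0=get_state()['wrist_force']
for z in (.175,.165,.162,.160,.159,.158,.157,.156,.155,.154,.153,.152):
    line_to(D+[0,0,z],speed=.05);hold(.12)
    s=get_state();f=s['wrist_force']-f0;print(z,s['ee_pos'].round(4),f.round(1))
    if f[2]>5: break
hold(.3);s=get_state();print(s['time'],s['ee_pos'],(s['wrist_force']-f0).round(1),s['width'])
f=grab_frame("scene")["color"][:,:,::-1];cv2.imwrite("pics/g3.png",cv2.resize(f[130:340,170:400],(690,600)))
```

```text
0.175 [ 0.6948 -0.0317  0.1751] [ 1.  -0.6  0. ]
0.165 [ 0.6948 -0.0317  0.165 ] [ 0.7 -0.2  0.1]
0.162 [ 0.6948 -0.0318  0.162 ] [ 0.9  0.4 -0.4]
0.16 [ 0.6948 -0.0317  0.16  ] [ 1.4 -0.9 -0.2]
0.159 [ 0.6948 -0.0317  0.159 ] [ 1.6 -0.1 -0.8]
0.158 [ 0.6948 -0.0317  0.158 ] [ 0.9  0.2 -0.8]
0.157 [ 0.6948 -0.0317  0.157 ] [1.4 0.3 0. ]
0.156 [ 0.6948 -0.0318  0.1561] [ 0.4 -1.6  0.9]
0.155 [ 0.6952 -0.0319  0.156 ] [-0.4 -1.   6.2]
41.25 [ 0.69513527 -0.03190246  0.15598578] [-1.  -0.8  6. ] 0.030952646621697767
```

View pics/g3.png

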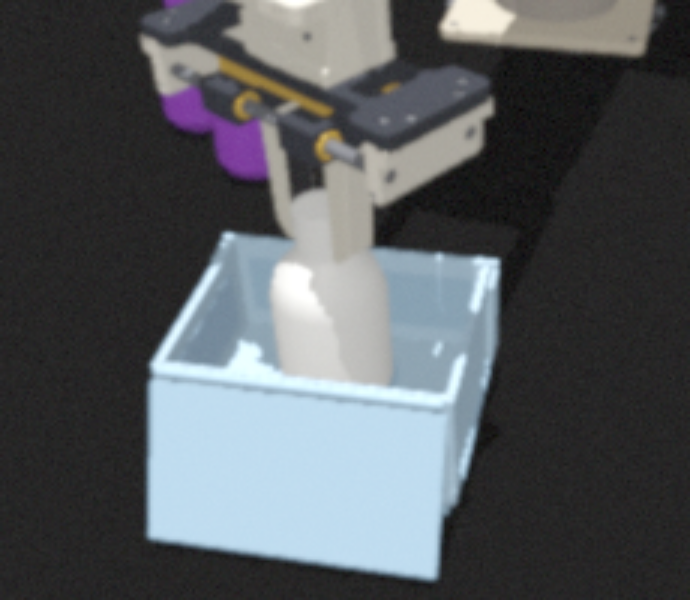

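The bottle seated at TCP z 0.156, exactly as predicted, with 6 N of support force. I'll release and check.

Run:
```python
from h import *
from plant import *
D=np.array([.6948,-.0317,0])
set_gripper(.07);hold(.2)
line_to(D+[0,0,.30],speed=.15)
M,q=down(np.radians(-30))
goto([.50,.05,.35],q);goto_joints([0.9,.1,1.5,0,1.5,-.085]) if 0 else None
line_to([.42,.10,.36],speed=.3);hold(.3)
s=get_state();print(s['time'],s['ee_pos'])
f=grab_frame("scene");a=f["color"][:,:,::-1];T=grab_frame("top");t=T["color"][:,:,::-1]
np.save('pics/topE.npy',T,allow_pickle=True)
cv2.imwrite("pics/e1.png",np.hstack([cv2.resize(a[150:350,170:400],(460,400)),cv2.resize(t[90:210,250:370],(340,400),interpolation=cv2.INTER_CUBIC)]));cv2.imwrite("pics/e2.png",t)
```

```text
45.0667 [0.42048676 0.09944676 0.35933206]
```

View pics/e1.png

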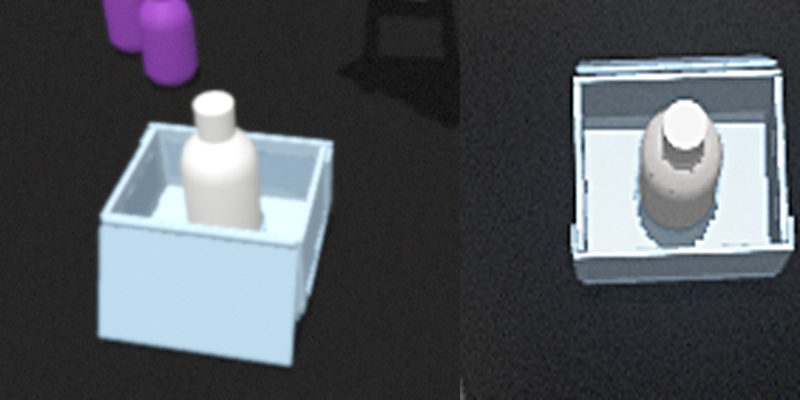

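View pics/e2.png

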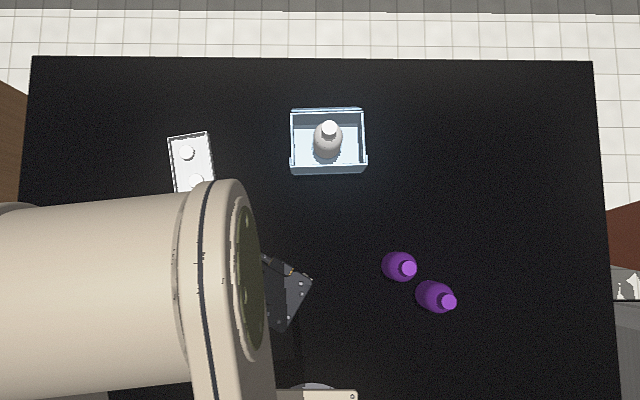

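Run:
```python
from h import *
T=np.load('pics/topE.npy',allow_pickle=True).item()
c=lambda x,y:(250+(x-460)/340*120-.4,90+y/400*120-.4)
print('mouth',plane(T,*c(685,126),.184))
for n,p in dict(fl=(578,255),fr=(793,247),el_back=(573,75),er_back=(781,72)).items():
    X=plane(T,*c(*p),.105);print(n,X,'box frame',RZ.T@(X-[.6945,-.0317,0]))
a=T["color"][90:190,275:385,::-1];cv2.imwrite('pics/e3.png',cv2.resize(a,None,fx=6,fy=6,interpolation=cv2.INTER_CUBIC))
```

```text
mouth [ 0.69353593 -0.03227469  0.184     ]
fl [0.62841636 0.04995184 0.105     ] box frame [-0.06310199  0.08397743  0.105     ]
fr [ 0.63535904 -0.12349496  0.105     ] box frame [-0.06240654 -0.08960686  0.105     ]
el_back [0.75617389 0.05568456 0.105     ] box frame [0.06477909 0.08510816 0.105     ]
er_back [ 0.75989624 -0.11496753  0.105     ] box frame [ 0.06235688 -0.08556733  0.105     ]
```

View pics/e3.png

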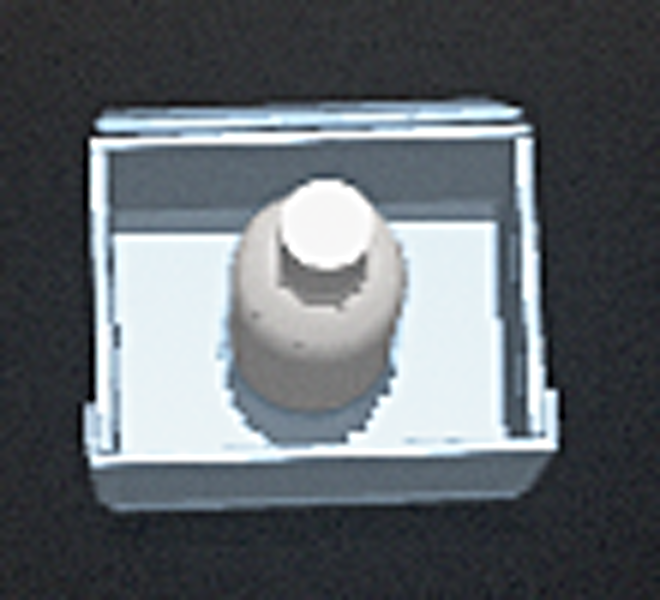

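All the wall tops lie within about 3 mm of upright, with the tabs at (95,430) and (550,420) lapped outside the ends. The bottle's mouth is about 1.4 mm from the dish axis. I'll hand it in.

```bash
python3 -c "
from plant import *
print(get_state()['time'],get_state()['wrist_force']);job_done()"
```

```text
45.1667 [ 0.27244604 -0.05375817 -0.31275987]
the job is handed in; nothing more can be done
```

I raised the −y end wall, then the +y end wall, then the front wall. Each was pushed from outside until it met its stop, at 10 to 21 N. I then moved the white bottle by its neck and lowered it into the dish until I felt about 6 N of support at the predicted height. After that I released it and backed away. The job was handed in at 45.2 s of the 72 s allowed.

**Last checks:**
- **Walls:** their tops were within about 3 mm of upright in the top view, and the front tabs lap outside the end walls.
- **Bottle:** its mouth was about 1.4 mm from the dish centre and it looked upright.
- **Robot:** it was touching nothing, with wrist force close to 0 N.
- **Jar, tray and caps:** the robot never went for them. The tray and one cap looked unmoved, but the arm hid the jar and partly hid the second cap in the last top view, so I did not re-measure those.

No check failed or disagreed beyond the calibration's roughly 2 to 3 mm. The job reports no verdict, so I can't confirm the official result.

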